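# Key the tuning dial onto its locating pin

## Robot

A 6-joint arm with a two-finger parallel gripper is mounted at the origin on the work surface. World frame = base frame: x ahead of the robot, y to its left, z up, the work surface at z = 0. Lengths are in m, angles in rad, forces in N, time in s.
With the tool pointing down it reaches from about 0.25 to 0.725 m from the base axis. Payload 4 kg.
Tool frame: the origin (TCP) lies at the very end of the fingers, on their centre line; the grasp point (between the pads) lies 19 mm behind it; z points along the fingers, y is the line along which they close (so a half turn about z gives the same grasp; the last joint's range is limited). The gripper opens to 85 mm and grips with 20 to 120 N. Pads are 22 mm wide; open, the fingers measure 114 mm over their backs; the gripper's body (76 mm by 85 mm) begins 54 mm behind the grasp point. The pads swing forward as they close: fully open they stand 13 mm farther back than shut.
Start: joints at [0, 0.241, 0.005, 1.335, 0, 1.571], TCP at [0.5, -0, 0.21] pointing down, gripper open.
Joint ranges: [-2.72, 2.72], [-1.05, 1.87], [-1.09, 1.28], [-1.99, 2.15], [-1.42, 1.44], [-3.14, 3.14]. Speed limits (rad/s): [2.79, 2.79, 3.14, 3.14, 3.14, 3.14].

## Interface

Orientations are given as a unit quaternion [x, y, z, w].
In Python, from workcell import bot gives the robot as it stands.
- The arm moves only by the tool carry_out, never from a script. Its argument "increments" is one flat list of numbers, 5 for each row, row after row: the finger opening in cm, from 0 to 8.54, then the shift along the tool's x, y, z in cm, then the turn about the tool's z in rad. A call has exactly 5 rows; each row shifts and turns the commanded pose from where the row before left it, along the tool's axes as they then stand; what a row does not reach is not made up. A row lasts 1/8 s, in which the tool goes at most 62.5 mm and 10.7 degrees, less where a joint would pass 70% of its speed; a pose out of reach is approached as far as the arm can. A call with a gripper value outside its range is refused whole. The fingers move at their own pace and stop on an object; the grip force is fixed at half the most. Time passes only in rows, so rows that do not move let the fingers close, or fill a call up. It gives the time, the measured TCP pose, the force, the opening and the grip force at its end, in the units of the state.
- bot.get_obs(): the state, without advancing time (a new reading comes with each control period).
- bot.camera(name): name is "scene" or "side" or "wrist"; returns a dict with "pixels" (480x640x3 uint8, blue, green, red), "range_z" (480x640 float32, m along the optical axis (not along the pixel's ray), 0 where there is no reading), "mtx" (3x3 intrinsics, pixels), "eye" and "attitude" of the camera in the world. Camera axes: x right, y down, z forward; pixel columns grow to the right and rows downward; lengths in m; the calibration is good to about 2 mm. A picture is of the moment at which its call begins.
- bot.job_done(): hands the job in; it is judged then, once.
Trained networks look in a picture, given as the dict that the camera call returned (one of the last four; its "shot" number tells which), for a name from the list of things; names that differ only in an ending like _2 or _b are one class to them, and where a whole thing is asked for, a point or a joint stands for the part that bears it (a point fixed in the world has none). Each returns a list of dicts, best first, with "p" (0 to 1); they miss things now and then, are a little off and sometimes report something else, mostly with a low value. They report only what shows in the picture. A call takes as long as a camera call.
- bot.find_in(picture, name): "xyz" ([x, y, z] in m, in the coordinates of the camera as it stood for that picture, good to about 4 mm: the middle of the surface that is visible of it).
- bot.regions_of(picture, name): "mask" (480x640 bool, what is visible of it).
- bot.place_of(picture, name): "xyz" ([x, y, z] in m, in the coordinates of the camera as it stood for that picture, good to about 4 mm: a listed point, or the origin of a listed thing).
The state is a dict: "clock": time; "joint_pos": joint angles; "joint_vel": joint speeds; "tau": joint torques, N m; "eef_pos": TCP position; "tool_rot": TCP orientation; "ft_force": force on the tool from outside, world axes, zero at the start; "ft_torque": the same for the moment, N m; "grip_width": finger opening in m; "grasp_force": force on a finger pad.
Only numpy, scipy, OpenCV 4.12 (cv2) and the standard library are available. Lean on these libraries where they do the work, as an engineer would, in place of code of your own. Each camera call takes 0.05 s, during which the arm holds its last target. There are 200 camera calls.

## Task

The big tuning dial of the antenna tuner lying face up on the bench stands proud of the panel because the notch in its rim has missed the locating pin. Push the dial round with a fingertip until the notch is over the pin, then press the dial straight down by its hub until it is fully home, and let go. Do not pull the dial up off its shaft, and leave the other things on the panel and bench where they are.

Things in the scene. Friction and masses are not known exactly. Their poses are not given: they have to be found in the camera images.
- tuner: Dark metal box 176 x 264 x 110 mm (own x, y, z), fixed, lying on its back: its grey front panel is the top face. Origin: centre of its underside; z up. The dial's vertical axis is at x = 0, y = +45 mm in this frame, the locating pin at x = +46, y = +45 mm. The panel's small fixed controls (knobs, switches, meter), up to 16 mm high, stay 35 mm or more clear of the dial's rim.
- dial (a joint): Turn of the dial about its vertical axis, rad: 0 (or any whole turn) when the notch is exactly over the pin, growing counterclockwise seen from above. No end stops, either way; light friction of about 0.035 N m; it stays where it is left. The dial is a black disc 96 mm across and 8 mm thick with a hub in the middle and a spinner peg near its rim to push it round by.
- shaft (a joint): How far the dial and its shaft are pressed down, m: 0 at the start (disc's underside 9.5 mm above the panel), 0.008 fully home (1.5 mm above it), negative if pulled up. A push fit: about 7 N moves it slowly, 40 N more per m/s; it stays where it is left. Off the notch, the disc stops on the pin after 1 mm; a few mm off, the pin's tapered nose draws the notch in.
- notch (a point): Centre of the notch, on the disc's underside, 46 mm from the dial's axis, carried round and down with the dial. The only notch in the rim: 12 mm wide, 9 mm deep radially, right through the disc. A white line on the disc's upper face leads to it.
- pin_tip (a point): Top of the steel locating pin, fixed upright in the panel: 8 mm in diameter, 8.5 mm high, its top 3 mm tapering to 3 mm across; 46 mm from the dial's axis, so its outer edge peeps out 2 mm beyond the rim. A thicker white line on the panel, just outside the rim, marks its direction.
- spinner (a point): Centre of the top of the spinner peg: an upright round aluminium peg 10 mm in diameter, standing 18 mm above the disc's upper face, 36 mm from the dial's axis, opposite the notch. Its outside is a free-running roller, so a fingertip pushing it sideways rolls along it.
- hub_top (a point): Centre of the flat top of the aluminium hub, on the dial's axis: 22 mm across (24 at the foot), 20 mm above the disc's upper face and 28 mm above its underside. The place to press.
- spare_knob: Bystander on the panel: loose black knob 28 mm across, 18 mm high. Origin: centre of its underside. Leave alone.
- collar: Bystander on the panel: loose steel ring 20 mm across, 9 mm high. Origin: centre of its underside. Leave alone.
- jar: Bystander on the bench: glass jar with a steel cap, 56 mm across, 75 mm tall. Origin: centre of its underside. Leave alone.
- mic: Bystander on the bench: black hand microphone, 95 x 61 x 28 mm. Origin: centre of its underside. Leave alone.
- screwdriver: Bystander on the bench: screwdriver with a red handle, lying along its own x. Leave alone.
- marker: Bystander on the bench: white marker pen with a black cap, 125 x 14 x 14 mm. Origin: centre of its underside. Leave alone.
- mug: Bystander on the bench: white mug, 80 mm across, 90 mm tall. Origin: centre of its underside. Leave alone.
- multimeter: Bystander on the bench: orange hand multimeter, 160 x 80 x 42 mm. Origin: centre of its underside. Leave alone.

How it is judged:
On the way, in this order (a step that is already met when the one before it is completed fails the run):
1. the dial, still standing proud, is turned until its notch is over the pin (within 6 mm) (horizontal distance between notch and pin_tip below 0.006 m and value of joint shaft below 0.004 m), for 0.02 s.
2. the dial is pressed home over the pin (horizontal distance between notch and pin_tip below 0.0035 m and value of joint shaft above 0.0068 m), for 0.1 s.
At the end, for the whole second after the job is handed in: The dial is fully home (pressed at least 6.8 of its 8 mm) with the notch around the pin (centres within 3.5 mm), at rest and released, and no bystander is more than 15 mm from where it was (all of step 2 and velocity of joint dial between -0.05 and 0.05 rad/s and distance of each of spare_knob, collar, jar, mic, screwdriver, marker, mug, multimeter from where it was at the start of the episode below 0.015 m); the robot touches nothing.
It fails at once if the dial is pulled up off its shaft by more than 5 mm (value of joint shaft below -0.005 m).
It fails at once if a bystander is lifted, carried or pushed more than 30 mm (distance of any of spare_knob, collar, jar, mic, screwdriver, marker, mug, multimeter from where it was at the start of the episode above 0.03 m).
It also fails if it takes over 51 s, if anything falls off the work surface, if the arm or the gripper's body presses on something with over 40 N, if the wrist force passes 120 N, or if a joint passes its speed limit or range.

## Working session

There is one attempt and no reset: what is moved stays moved. The work goes in short steps, Python scripts to look and compute and a tool call to move; the robot and the scene stay as the last step left them, time stands still between calls to the robot, and variables do not carry over. Pictures are saved under pics/ and viewed, at most 10 in all, crops included, and the job is handed in when it is done.

Besides the shell and the picture viewer there is one more tool, called after "Call:" by a JSON object that holds its "op" and its "data", one argument or row to a line. carry_out: Moves the arm, as the interface text tells. Its arguments: {"type":"object","properties":{"increments":{"type":"array","items":{"type":"number"}}},"required":["increments"]}

```bash
mkdir -p pics; cat > h.py <<'E'
import numpy as np, cv2
from scipy.spatial.transform import Rotation as R
from workcell import bot
def c2w(c,p):
    a=np.array(c["attitude"]); M=a if a.shape==(3,3) else R.from_quat(a).as_matrix()
    return M@np.array(p)+np.array(c["eye"])
def w2p(c,p):
    a=np.array(c["attitude"]); M=a if a.shape==(3,3) else R.from_quat(a).as_matrix()
    q=M.T@(np.array(p)-np.array(c["eye"])); u=np.array(c["mtx"])@q; return u[:2]/u[2]
def places(c,names):
    for n in names:
        for d in bot.place_of(c,n)[:2]: print(n,round(d["p"],2),c2w(c,d["xyz"]).round(4))
E
python3 - <<'E'
from h import *
o=bot.get_obs(); print({k:np.round(v,3) for k,v in o.items()})
for n in ["scene","wrist"]:
    c=bot.camera(n); print(n,np.round(c["eye"],3),np.round(c["attitude"],3)); cv2.imwrite(f"pics/{n}0.png",c["pixels"])
    places(c,["tuner","notch","pin_tip","spinner","hub_top","spare_knob","collar","jar"])
E
```

```text
{'clock': np.float64(0.0), 'joint_pos': array([0.   , 0.241, 0.004, 1.335, 0.   , 1.571]), 'joint_vel': array([ 0.   ,  0.001,  0.001, -0.001, -0.001,  0.   ]), 'tau': array([ 1.0000e-03, -3.7232e+01,  2.5241e+01,  1.7000e-02,  0.0000e+00,
        0.0000e+00]), 'eef_pos': array([0.499, 0.   , 0.209]), 'tool_rot': array([ 0.707,  0.707, -0.001, -0.001]), 'ft_force': array([-0.014,  0.208,  1.023]), 'ft_torque': array([-0.047,  0.029, -0.003]), 'grasp_force': np.float64(0.0), 'grip_width': np.float64(0.085)}
scene [ 1.195 -0.055  1.   ] [ 0.688  0.658 -0.207 -0.224]
tuner 0.86 [ 5.297e-01 -1.123e-01  1.000e-04]
notch 0.61 [ 0.5532 -0.1137  0.1169]
pin_tip 0.69 [ 0.5482 -0.4193  0.0039]
spinner 0.89 [ 0.5272 -0.0357  0.1387]
hub_top 0.7 [ 0.5427 -0.0719  0.1478]
spare_knob 0.48 [ 0.4463 -0.2111  0.1068]
collar 0.61 [ 0.5893 -0.1734  0.1116]
jar 0.94 [ 0.6309  0.0487 -0.0016]
wrist [0.5   0.083 0.373] [ 0.986 -0.     0.     0.165]
tuner 0.72 [ 0.5309 -0.1219 -0.0023]
notch 0.87 [ 0.5548 -0.1219  0.1185]
pin_tip 0.73 [ 0.628   0.0381 -0.0032]
spinner 0.69 [ 0.5334 -0.0377  0.1474]
hub_top 0.82 [ 0.5395 -0.0757  0.1491]
hub_top 0.28 [ 0.443  -0.2079  0.1087]
spare_knob 0.45 [ 0.4459 -0.2131  0.1089]
collar 0.89 [ 0.5868 -0.1733  0.1098]
collar 0.71 [ 0.4002 -0.0862 -0.004 ]
jar 0.66 [6.304e-01 3.980e-02 3.000e-04]
```

View pics/wrist0.png

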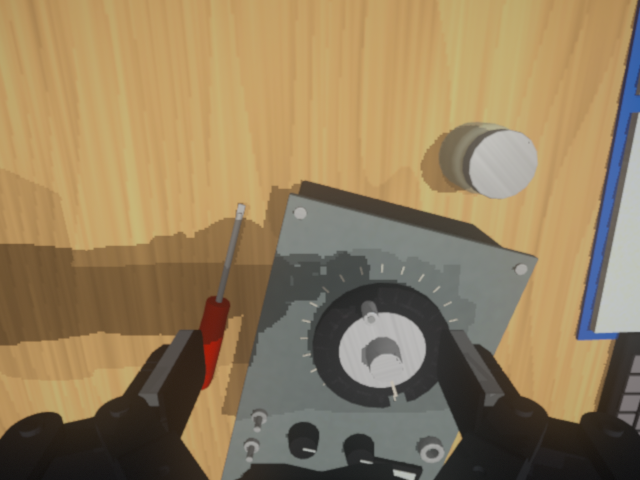

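View pics/scene0.png

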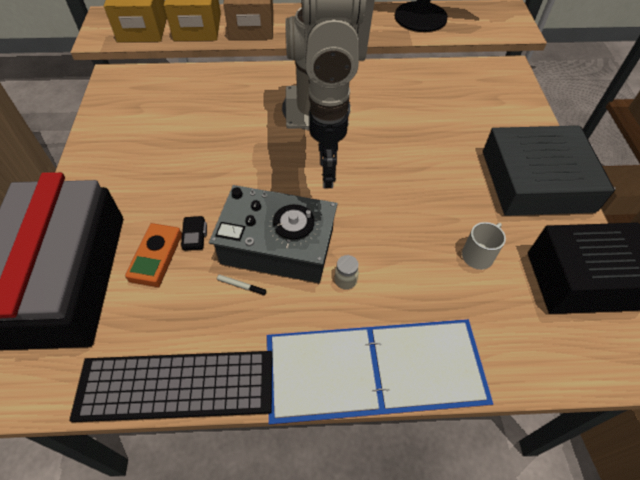

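Call:
{"op": "carry_out", "data": {
  "increments": [2.4, -1, 2, 0, 0, 2.4, -1, 1, 0, 0, 2.4, 0, 0, 0, 0, 2.4, 0, 0, 0, 0, 2.4, 0, 0, 0, 0]
}}

```text
clock: 1.52
eef_pos: [0.5295, -0.0198, 0.2098]
tool_rot: [0.707, 0.707, -0.0, -0.0]
ft_force: [0.0, 0.1, -0.2]
grip_width: 0.0239
grasp_force: 0.0
```

```bash
python3 - <<'E'
from h import *
c=bot.camera("wrist"); cv2.imwrite("pics/w1.png",c["pixels"]); np.savez("w1.npz",**{k:np.array(v) for k,v in c.items()})
places(c,["tuner","notch","pin_tip","spinner","hub_top"])
for h in [(.541,-.074,.1475)]: print(w2p(c,h))
o=bot.get_obs();print(o["eef_pos"],o["tool_rot"],o["grip_width"],o["clock"])
E
```

```text
tuner 0.68 [ 5.281e-01 -1.183e-01  2.000e-04]
notch 0.57 [ 0.5554 -0.1235  0.1205]
spinner 0.87 [ 0.5314 -0.0401  0.1448]
hub_top 0.92 [ 0.539  -0.0753  0.1453]
[339.60465681 338.10670067]
[ 0.52991453 -0.01986952  0.20982221] [7.07022312e-01 7.07191237e-01 5.20296589e-05 5.41876764e-05] 0.023904630784267963 1.825
```

View pics/w1.png

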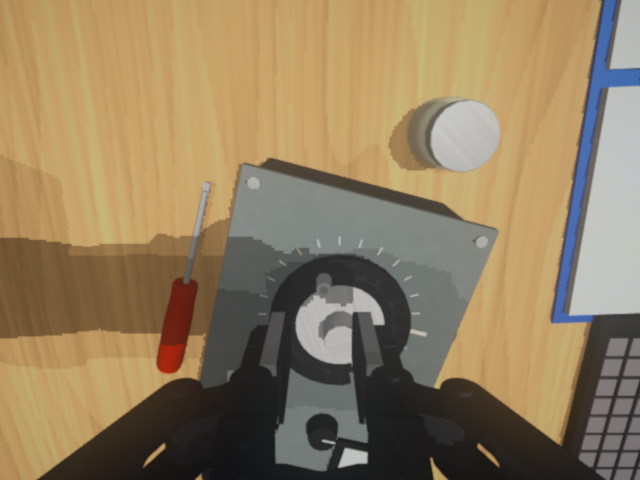

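```bash
cat >> h.py <<'E'
def ray(c,u,z):
    a=np.array(c["attitude"]); M=a if a.shape==(3,3) else R.from_quat(a).as_matrix()
    d=M@np.linalg.inv(c["mtx"])@np.array([u[0],u[1],1.]); e=np.array(c["eye"]); return e+d*(z-e[2])/d[2]
E
python3 - <<'E'
from h import *
c=dict(np.load("w1.npz"))
for n,u,z in [("tl",(245,164),.11),("tr",(498,230),.11),("m1",(411,331.5),.11),("m2",(427,334.5),.11),("hub",(340,338),.1475),("spin",(323.5,281),.1455),("discL",(270,312),.1275),("discR",(411,312),.1275),("discT",(342,254),.1275)]: print(n,ray(c,u,z).round(4))
tl=ray(c,(245,164),.11)[:2];tr=ray(c,(498,230),.11)[:2];x=(tr-tl)/np.linalg.norm(tr-tl);print(np.linalg.norm(tr-tl),np.degrees(np.arctan2(x[1],x[0])))
y=np.array([-x[1],x[0]]); print("dial axis",(tl+tr)/2-y*(.132-.045))
# range check
P=c["range_z"]
for u in [(300,315),(225,300),(323,279)]: print(u,c2w(c,np.linalg.inv(c["mtx"])@np.array([u[0],u[1],1])*P[u[1],u[0]]).round(4))
g=c["pixels"]; cv2.imwrite("pics/w1c.png",cv2.resize(g[240:400,240:440],None,fx=4,fy=3.7,interpolation=cv2.INTER_CUBIC))
E
```

```text
tl [0.4811 0.0293 0.11  ]
tr [ 0.6476 -0.0142  0.11  ]
m1 [ 0.5949 -0.0913  0.11  ]
m2 [ 0.6068 -0.0938  0.11  ]
hub [ 0.5412 -0.0739  0.1475]
spin [ 0.5308 -0.0358  0.1455]
discL [ 0.4952 -0.0662  0.1275]
discR [ 0.5895 -0.0662  0.1275]
discT [ 0.5427 -0.025   0.1275]
0.1720486753684243 -14.666838136265971
dial axis [ 0.54233348 -0.07660448]
(300, 315) [ 0.5152 -0.069   0.1265]
(225, 300) [ 0.461  -0.0664  0.1091]
(323, 279) [ 0.5305 -0.0376  0.1383]
```

View pics/w1c.png

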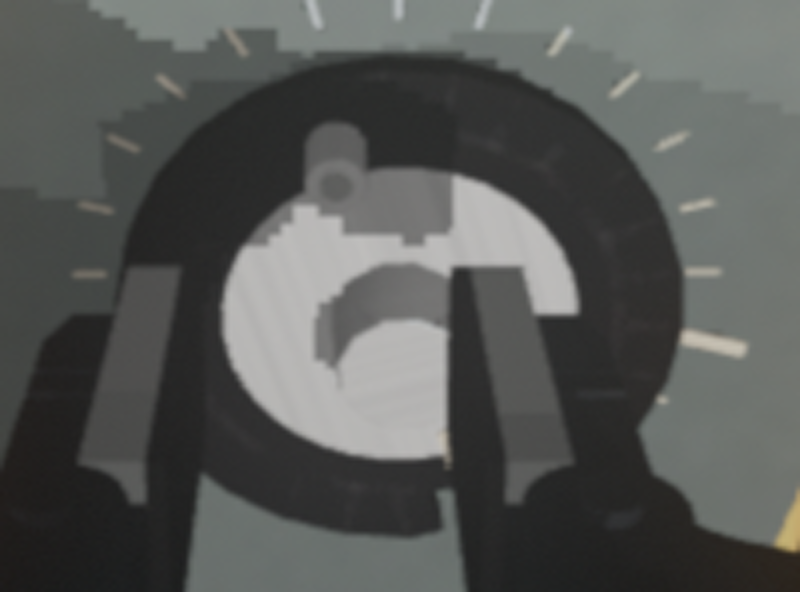

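```bash
python3 - <<'E'
from h import *
c=dict(np.load("w1.npz"))
s=ray(c,(323.75,290.5),.1455);h=ray(c,(338.8,340.5),.1475);n=ray(c,(240+445/4,240+495/3.7),.1275)
print(s,h,n); f=lambda v:np.degrees(np.arctan2(v[1],v[0]))
H=np.array([.5414,-.0748,0])
print(np.linalg.norm((s-h)[:2]),f(s-h),f(s-H),f(ray(c,(419,333),.11)-H),f(ray(c,(419,333),.11)-h),f(ray(c,(427,334.5),.11)-ray(c,(411,331.5),.11)))
E
```

```text
[ 0.53096369 -0.04208467  0.1455    ] [ 0.54051828 -0.0757259   0.1475    ] [ 0.55071795 -0.11505586  0.1275    ]
0.034971746245211835 105.85530447404676 107.69286944234545 -16.63763983751 -15.595655732116537 -11.862118236474322
```

Call:
{"op": "carry_out", "data": {
  "increments": [2.4, -2.1, 0.1, 0, -0.14, 2.4, 0, 0, 2, -0.14, 2.4, 0, 0, 2, 0, 2.4, 0, 0, 1.5, 0, 2.4, 0, 0, 0, 0]
}}

```text
clock: 2.45
eef_pos: [0.53, -0.0408, 0.1535]
tool_rot: [0.601, 0.799, -0.001, -0.001]
ft_force: [0.5, 1.4, 0.3]
grip_width: 0.0245
grasp_force: 0.0
```

```bash
python3 - <<'E'
from h import *
o=bot.get_obs();print(o["eef_pos"],R.from_quat(o["tool_rot"]).as_matrix().round(3),o["joint_pos"],o["ft_force"],o["clock"])
c=bot.camera("wrist"); cv2.imwrite("pics/w2.png",c["pixels"])
places(c,["notch","pin_tip","spinner","hub_top"])
print(w2p(c,o["eef_pos"]),w2p(c,(.531,-.0415,.1455)))
E
```

```text
[ 0.52997632 -0.04084544  0.15345057] [[-0.276  0.961 -0.003]
 [ 0.961  0.276  0.   ]
 [ 0.001 -0.003 -1.   ]] [-7.69074010e-02  3.35316543e-01 -1.43655809e-02  1.22400975e+00
 -1.77671168e-05  1.21382145e+00] [0.53313008 1.35121655 0.2731251 ] 2.45
notch 0.87 [ 0.5534 -0.1231  0.1174]
spinner 0.62 [ 0.5317 -0.0388  0.1443]
spinner 0.24 [ 0.6291  0.0407 -0.    ]
hub_top 0.61 [ 0.5392 -0.0766  0.1473]
[321.89993921 306.0241385 ] [323.6302018  299.92384637]
```

View pics/w2.png

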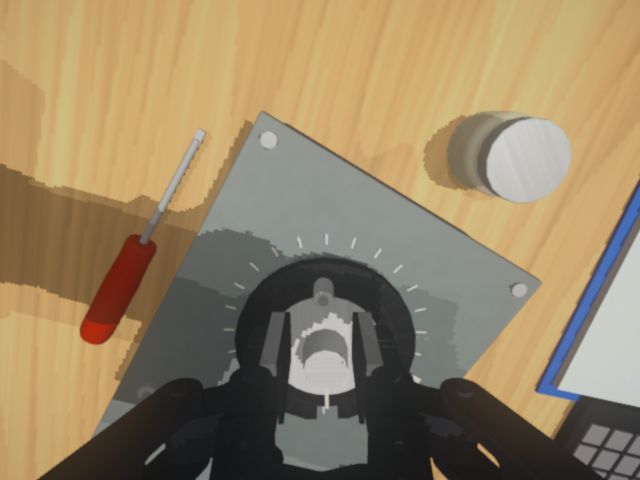

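```bash
python3 - <<'E'
from h import *
o=bot.get_obs(); c=bot.camera("wrist"); T=R.from_quat(o["tool_rot"]).as_matrix()
v,u=np.mgrid[0:480,0:640]; z=c["range_z"]
p=np.stack([u*z,v*z,z],-1)@np.linalg.inv(c["mtx"]).T
A=np.array(c["attitude"]); A=A if A.shape==(3,3) else R.from_quat(A).as_matrix()
w=p@A.T+np.array(c["eye"]); t=(w-o["eef_pos"])@T
for r in [300,308,314,320,330,345,360,380,400]:
    print(r,[tuple((t[r,k]*1000).round(0).astype(int)) for k in (262,270,278,284,287,323,360,366,374,380)])
E
```

```text
300 [(np.int64(-11), np.int64(-31), np.int64(28)), (np.int64(-11), np.int64(-27), np.int64(28)), (np.int64(-11), np.int64(-23), np.int64(29)), (np.int64(-11), np.int64(-20), np.int64(29)), (np.int64(-11), np.int64(-18), np.int64(28)), (np.int64(-2), np.int64(1), np.int64(11)), (np.int64(-11), np.int64(20), np.int64(29)), (np.int64(-11), np.int64(23), np.int64(28)), (np.int64(-11), np.int64(27), np.int64(28)), (np.int64(-11), np.int64(30), np.int64(28))]
308 [(np.int64(-16), np.int64(-31), np.int64(29)), (np.int64(-16), np.int64(-27), np.int64(29)), (np.int64(-16), np.int64(-23), np.int64(29)), (np.int64(-15), np.int64(-20), np.int64(28)), (np.int64(-15), np.int64(-18), np.int64(28)), (np.int64(-15), np.int64(1), np.int64(28)), (np.int64(-15), np.int64(20), np.int64(28)), (np.int64(-16), np.int64(23), np.int64(29)), (np.int64(-15), np.int64(27), np.int64(28)), (np.int64(-16), np.int64(30), np.int64(29))]
314 [(np.int64(-19), np.int64(-31), np.int64(29)), (np.int64(-19), np.int64(-27), np.int64(28)), (np.int64(11), np.int64(-16), np.int64(-28)), (np.int64(10), np.int64(-14), np.int64(-
[... 2317 characters left out ...]
-13), np.int64(-40)), (np.int64(-46), np.int64(1), np.int64(9)), (np.int64(5), np.int64(11), np.int64(-59)), (np.int64(6), np.int64(13), np.int64(-61)), (np.int64(11), np.int64(14), np.int64(-67)), (np.int64(12), np.int64(16), np.int64(-68))]
400 [(np.int64(12), np.int64(-16), np.int64(-76)), (np.int64(11), np.int64(-14), np.int64(-75)), (np.int64(-3), np.int64(-14), np.int64(-59)), (np.int64(-7), np.int64(-13), np.int64(-53)), (np.int64(-74), np.int64(-20), np.int64(29)), (np.int64(-73), np.int64(1), np.int64(28)), (np.int64(-2), np.int64(12), np.int64(-59)), (np.int64(1), np.int64(13), np.int64(-62)), (np.int64(12), np.int64(13), np.int64(-76)), (np.int64(11), np.int64(15), np.int64(-75))]
```

```bash
python3 - <<'E'
from h import *
o=bot.get_obs(); T=R.from_quat(o["tool_rot"]).as_matrix(); print(o["eef_pos"],o["grip_width"])
for n in ["wrist","side","scene"]:
    c=bot.camera(n)
    v,u=np.mgrid[0:480,0:640]; z=c["range_z"]
    p=np.stack([u*z,v*z,z],-1)@np.linalg.inv(c["mtx"]).T
    A=np.array(c["attitude"]); A=A if A.shape==(3,3) else R.from_quat(A).as_matrix()
    w=p@A.T+np.array(c["eye"]); t=(w-o["eef_pos"])@T*1000
    m=(z>0)&(abs(t[...,0])<14)&(abs(t[...,1])<35)&(t[...,2]>-80)&(t[...,2]<5)
    q=t[m]; print(n,m.sum(), np.round(c["eye"],2)); k=np.argsort(-q[:,2])[:300:30]; print(q[k].round(0).tolist()); print(np.histogram(q[:,2],bins=range(-80,6,5)))
    if n=="side":
        a,b=w2p(c,o["eef_pos"]).astype(int); print(a,b); a=np.clip(a,80,560);b=np.clip(b,60,420)
        cv2.imwrite("pics/s2.png",cv2.resize(c["pixels"][b-60:b+60,a-80:a+80],None,fx=5,fy=5,interpolation=cv2.INTER_CUBIC))
E
```

```text
[ 0.53164205 -0.04099477  0.15559163] 0.02408913848295825
wrist 15248 [0.51 0.04 0.32]
[[-2.0, 11.0, -20.0], [9.0, -13.0, -23.0], [6.0, -13.0, -24.0], [10.0, -13.0, -25.0], [11.0, 13.0, -25.0], [10.0, -14.0, -26.0], [2.0, 11.0, -27.0], [10.0, -18.0, -27.0], [11.0, -19.0, -27.0], [10.0, -13.0, -28.0]]
(array([4534, 2390, 1955,  899, 1324,  782,  855,  712,  674,  616,  404,
        103,    0,    0,    0,    0,    0]), array([-80, -75, -70, -65, -60, -55, -50, -45, -40, -35, -30, -25, -20,
       -15, -10,  -5,   0,   5]))
side 521 [ 0.24 -0.79  0.83]
[[-4.0, -18.0, -21.0], [-7.0, -20.0, -29.0], [-8.0, 22.0, -33.0], [-9.0, -21.0, -36.0], [-11.0, -15.0, -39.0], [-6.0, -19.0, -43.0], [-6.0, -21.0, -46.0], [-11.0, 17.0, -50.0], [-8.0, -27.0, -53.0], [1.0, 13.0, -56.0]]
(array([71, 75, 43, 31, 46, 40, 43, 39, 51, 42, 29, 11,  0,  0,  0,  0,  0]), array([-80, -75, -70, -65, -60, -55, -50, -45, -40, -35, -30, -25, -20,
       -15, -10,  -5,   0,   5]))
293 237
scene 128 [ 1.19 -0.06  1.  ]
[[-5.0, 18.0, -22.0], [-6.0, 21.0, -33.0], [-5.0, -10.0, -40.0], [-9.0, -11.0, -58.0], [-10.0, 27.0, -75.0]]
(array([ 8, 13, 13,  1,  4,  4, 11, 15, 21, 18, 14,  6,  0,  0,  0,  0,  0]), array([-80, -75, -70, -65, -60, -55, -50, -45, -40, -35, -30, -25, -20,
       -15, -10,  -5,   0,   5]))
```

View pics/s2.png

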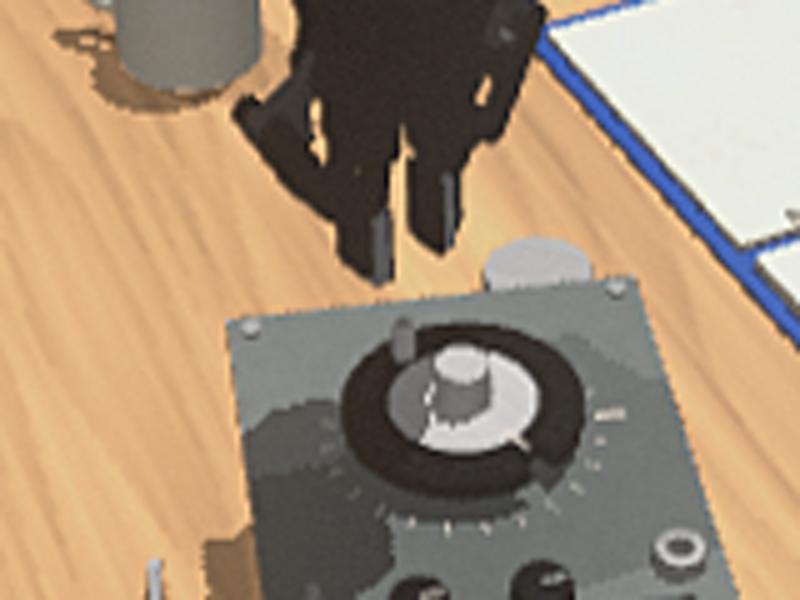

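Call:
{"op": "carry_out", "data": {
  "increments": [2.4, 0, 0, 1, 0, 2.4, 0, 0, 1, 0, 2.4, 0, 0, 0.5, 0, 2.4, 0, 0, 0, 0, 2.4, 0, 0, 0, 0]
}}

```text
clock: 3.52
eef_pos: [0.5312, -0.041, 0.1298]
tool_rot: [0.602, 0.799, 0.0, 0.0]
ft_force: [0.6, 0.5, -0.3]
grip_width: 0.024
grasp_force: 0.0
```

```bash
cat >> h.py <<'E'
def cloud(c,o):
    T=R.from_quat(o["tool_rot"]).as_matrix()
    v,u=np.mgrid[0:480,0:640]; z=c["range_z"]
    p=np.stack([u*z,v*z,z],-1)@np.linalg.inv(c["mtx"]).T
    A=np.array(c["attitude"]); A=A if A.shape==(3,3) else R.from_quat(A).as_matrix()
    w=p@A.T+np.array(c["eye"]); return w,(w-o["eef_pos"])@T*1000
def tips(n):
    c=bot.camera(n); o=bot.get_obs(); w,t=cloud(c,o)
    m=(c["range_z"]>0)&(abs(t[...,0])<13)&(abs(t[...,1])>8)&(abs(t[...,1])<30)&(w[...,2]>.131)&(t[...,2]>-50)
    for s in (-1,1):
        k=m&(t[...,1]*s>0); W=w[k]; 
        if len(W): i=np.argsort(W[:,2])[:60:15]; print(n,s,W[i].round(3).tolist(),t[k][i].round(0).tolist())
    return c,o
E
python3 - <<'E'
from h import *
for n in ["wrist","side"]: c,o=tips(n)
print(o["eef_pos"],o["ft_force"],o["grip_width"])
places(bot.camera("wrist"),["spinner","hub_top","notch"])
E
```

```text
wrist -1 [[0.519, -0.044, 0.151], [0.52, -0.049, 0.153], [0.517, -0.037, 0.154], [0.521, -0.05, 0.155]] [[1.0, -13.0, -21.0], [-5.0, -13.0, -23.0], [8.0, -13.0, -24.0], [-6.0, -13.0, -25.0]]
wrist 1 [[0.543, -0.039, 0.151], [0.544, -0.044, 0.153], [0.543, -0.043, 0.154], [0.541, -0.035, 0.155]] [[-2.0, 11.0, -21.0], [-7.0, 11.0, -23.0], [-5.0, 11.0, -24.0], [3.0, 11.0, -25.0]]
side -1 [[0.521, -0.044, 0.131], [0.511, -0.054, 0.161], [0.512, -0.053, 0.165], [0.512, -0.053, 0.168]] [[0.0, -11.0, -1.0], [-7.0, -23.0, -31.0], [-6.0, -22.0, -35.0], [-7.0, -22.0, -38.0]]
side 1 [[0.541, -0.029, 0.152], [0.541, -0.038, 0.159], [0.545, -0.041, 0.162], [0.544, -0.038, 0.166]] [[9.0, 12.0, -22.0], [0.0, 11.0, -29.0], [-3.0, 13.0, -32.0], [-1.0, 13.0, -36.0]]
[ 0.53129709 -0.04100416  0.13003426] [-0.61593305  0.01290062  0.08524556] 0.02409238493387524
spinner 0.68 [ 0.5317 -0.0401  0.1454]
hub_top 0.77 [ 0.5397 -0.0764  0.145 ]
notch 0.56 [ 0.5528 -0.1233  0.1201]
```

Call:
{"op": "carry_out", "data": {
  "increments": [2.4, 0, 0, 0.6, 0, 2.4, 0, 0, 0.6, 0, 2.4, 0, 0, 0.5, 0, 2.4, 0, 0, 0, 0, 1.5, 0, 0, 0, 0]
}}

```text
clock: 4.45
eef_pos: [0.531, -0.041, 0.1127]
tool_rot: [0.602, 0.799, 0.0, 0.0]
ft_force: [1.2, -0.1, -0.5]
grip_width: 0.0147
grasp_force: 0.0
```

```bash
python3 - <<'E'
from h import *
for n in ["wrist"]: c,o=tips(n)
print(o["eef_pos"],o["ft_force"],o["grip_width"],o["grasp_force"])
cv2.imwrite("pics/w3.png",cv2.resize(c["pixels"][200:440,160:480],None,fx=2.5,fy=2.5))
places(c,["spinner","hub_top","notch"])
E
```

```text
wrist -1 [[0.521, -0.036, 0.134], [0.522, -0.039, 0.137], [0.523, -0.044, 0.138], [0.523, -0.043, 0.138]] [[7.0, -8.0, -21.0], [5.0, -8.0, -24.0], [-1.0, -8.0, -25.0], [0.0, -8.0, -26.0]]
wrist 1 [[0.537, -0.029, 0.137], [0.539, -0.028, 0.138], [0.54, -0.028, 0.139], [0.538, -0.028, 0.14]] [[10.0, 9.0, -24.0], [10.0, 11.0, -25.0], [10.0, 12.0, -27.0], [10.0, 10.0, -27.0]]
[ 0.53116185 -0.04101313  0.112854  ] [ 0.70413154 -0.0407234   0.3161044 ] 0.015200423847122535 0.0
spinner 0.95 [ 0.5331 -0.0394  0.1473]
spinner 0.28 [ 0.6305  0.0392 -0.0014]
hub_top 0.8 [ 0.5371 -0.0771  0.1493]
notch 0.76 [ 0.5541 -0.1238  0.1193]
```

View pics/w3.png

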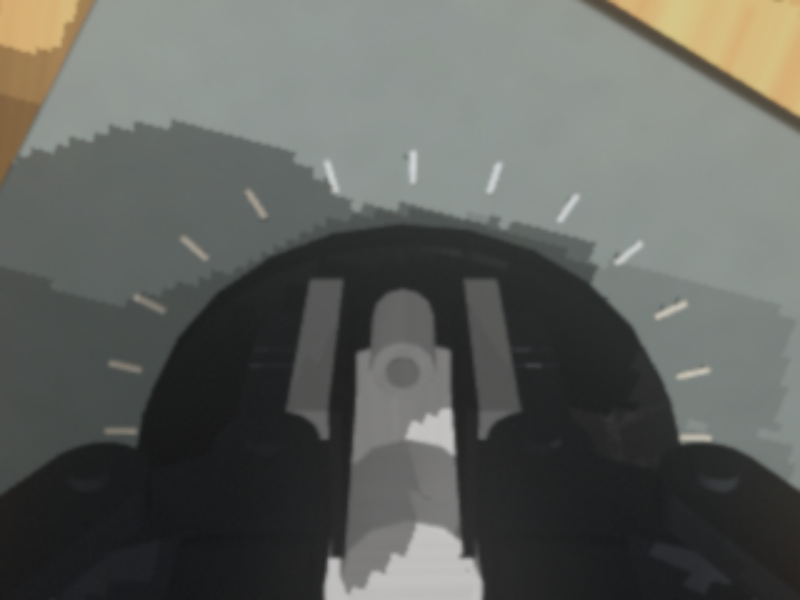

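Call:
{"op": "carry_out", "data": {
  "increments": [1.5, -0.03, -0.467, 0, -0.13, 1.5, -0.03, -0.467, 0, -0.13, 1.5, -0.03, -0.467, 0, -0.13, 1.5, -0.03, -0.467, 0, -0.13, 1.5, -0.03, -0.467, 0, -0.13]
}}

```text
clock: 5.28
eef_pos: [0.5125, -0.0538, 0.113]
tool_rot: [0.313, 0.95, 0.001, 0.0]
ft_force: [0.2, 2.1, -0.0]
grip_width: 0.0154
grasp_force: 0.6
```

Call:
{"op": "carry_out", "data": {
  "increments": [1.5, -0.03, -0.467, 0, -0.13, 1.5, -0.03, -0.467, 0, -0.13, 1.5, 0, 0, 0, 0, 1.5, 0, 0, 0, 0, 1.5, 0, 0, 0, 0]
}}

```text
clock: 5.9
eef_pos: [0.5075, -0.0622, 0.1127]
tool_rot: [0.19, 0.982, -0.0, 0.0]
ft_force: [0.4, -0.1, 0.3]
grip_width: 0.0151
grasp_force: 0.0
```

```bash
python3 - <<'E'
from h import *
o=bot.get_obs(); print(o["eef_pos"],o["ft_force"],o["grip_width"],o["joint_pos"],o["clock"])
d=o["eef_pos"]-np.array([.5408,-.0757,0]); print(np.hypot(*d[:2]),np.degrees(np.arctan2(d[1],d[0])))
for n in ["wrist","side"]:
    c=bot.camera(n); places(c,["spinner","hub_top","notch"])
    if n=="side":
        a,b=w2p(c,(.541,-.075,.13)).astype(int)
        cv2.imwrite("pics/s3.png",cv2.resize(c["pixels"][b-50:b+40,a-60:a+60],None,fx=6.6,fy=6.6,interpolation=cv2.INTER_CUBIC))
E
```

```text
[ 0.50754796 -0.06217264  0.11274833] [ 0.35424965 -0.05472725  0.32566522] 0.015050223592775082 [-1.21824350e-01  3.26188059e-01 -1.39882287e-01  1.10467279e+00
 -1.01451344e-04  2.59843449e-01] 5.9
0.035898299831807624 157.86287411806427
spinner 0.97 [ 0.5115 -0.0574  0.1458]
spinner 0.63 [ 0.4025 -0.0911 -0.0018]
hub_top 0.75 [ 0.5368 -0.0743  0.1479]
notch 0.58 [ 0.581  -0.1008  0.1204]
spinner 0.83 [ 0.5124 -0.0629  0.1473]
hub_top 0.67 [ 0.5418 -0.0762  0.1495]
hub_top 0.55 [ 0.549  -0.4208  0.0021]
notch 0.88 [ 0.5863 -0.0988  0.1183]
```

View pics/s3.png

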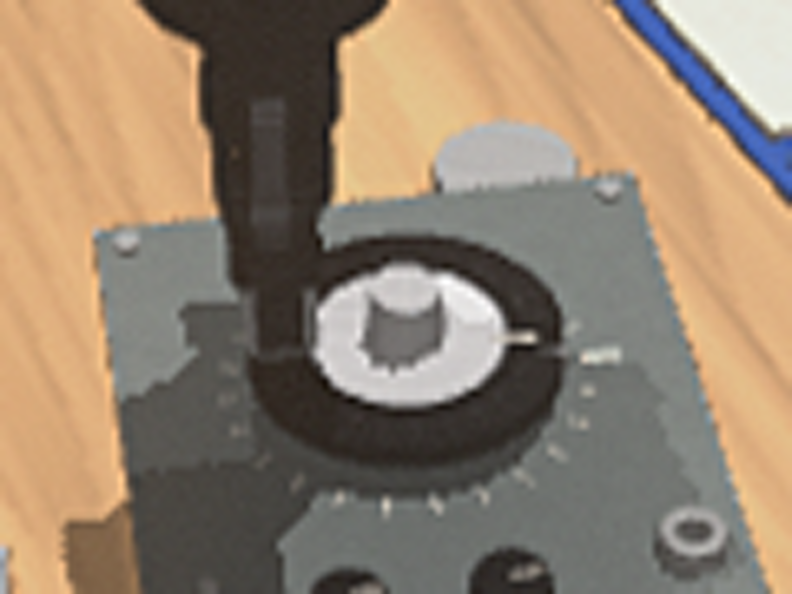

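```bash
cat >> h.py <<'E'
f=lambda v:np.degrees(np.arctan2(v[1],v[0]))
E
python3 - <<'E'
from h import *
c=bot.camera("side"); a,b=w2p(c,(.541,-.075,.13)).astype(int)
P=lambda x,y,z:ray(c,(a-60+x/6.6,b-50+y/6.6),z)
h=P(405,287,.1475); l1=P(507,337,.1275);l2=P(538,340,.1275);m1=P(583,357,.11);m2=P(621,353,.11);dl=P(558,353,.1275)
print(h,l1,l2,m1,m2,dl)
for H in (h,np.array([.541,-.0755,0])): print([f(x-H).round(1) for x in (l1,l2,dl,m1,m2)])
E
```

```text
[ 0.54287833 -0.07583535  0.1475    ] [ 0.57062977 -0.08836204  0.1275    ] [ 0.57854993 -0.09340752  0.1275    ] [ 0.59625759 -0.08870704  0.11      ] [ 0.6076597  -0.09186248  0.11      ] [ 0.5815337 -0.1010981  0.1275   ]
[np.float64(-24.3), np.float64(-26.2), np.float64(-33.2), np.float64(-13.6), np.float64(-13.9)]
[np.float64(-23.5), np.float64(-25.5), np.float64(-32.3), np.float64(-13.4), np.float64(-13.8)]
```

Call:
{"op": "carry_out", "data": {
  "increments": [1.5, -0.02, -0.36, 0, -0.1, 1.5, -0.02, -0.36, 0, -0.1, 1.5, 0, 0, 0, 0, 1.5, 0, 0, 0, 0, 1.5, 0, 0, 0, 0]
}}

```text
clock: 6.98
eef_pos: [0.5055, -0.0691, 0.1127]
tool_rot: [0.091, 0.996, -0.0, -0.0]
ft_force: [-1.3, 0.1, -0.4]
grip_width: 0.0149
grasp_force: 0.1
```

```bash
python3 - <<'E'
from h import *
o=bot.get_obs(); print(o["eef_pos"],o["ft_force"],o["grip_width"],o["joint_pos"],o["clock"])
d=o["eef_pos"]-np.array([.5408,-.0757,0]); print(np.hypot(*d[:2]),f(d))
c=bot.camera("side"); places(c,["spinner","hub_top","notch"])
a,b=w2p(c,(.561,-.085,.13)).astype(int); print(a,b)
cv2.imwrite("pics/s4.png",cv2.resize(c["pixels"][b-30:b+30,a-40:a+40],None,fx=10,fy=10,interpolation=cv2.INTER_CUBIC))
E
```

```text
[ 0.50549659 -0.06908993  0.11269318] [-1.2799721   0.07514487 -0.39839593] 0.014946315950907608 [-1.35790365e-01  3.24248701e-01 -1.42843349e-01  1.10380663e+00
 -7.11004138e-05  4.56592035e-02] 6.975
0.03591690666540228 169.39495046582928
spinner 0.68 [ 0.5108 -0.0694  0.1464]
hub_top 0.59 [ 0.5416 -0.0768  0.1485]
notch 0.72 [ 0.5885 -0.0881  0.1213]
315 256
```

View pics/s4.png

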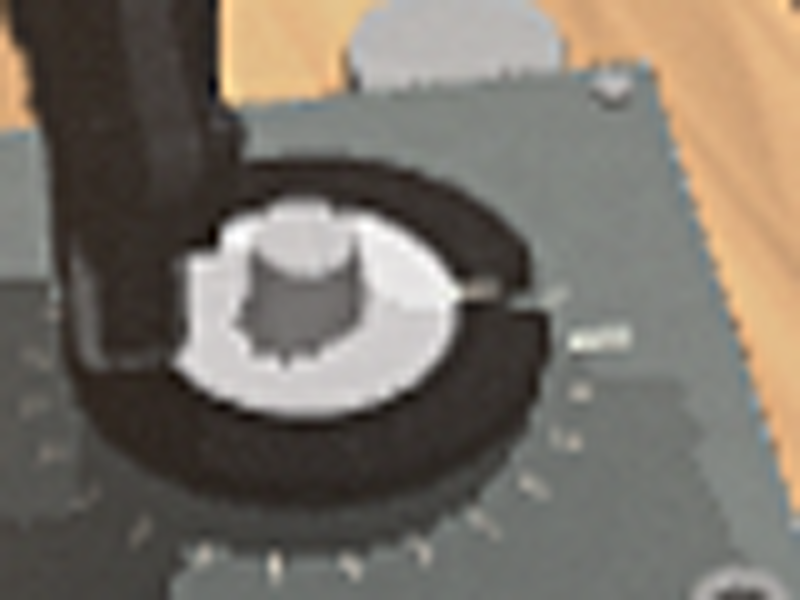

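```bash
python3 - <<'E'
from h import *
c=bot.camera("side")
P=lambda x,y,z:ray(c,(275+(x-4.5)/10,226+(y-4.5)/10),z)
l1=P(462,292,.1275);l2=P(498,289,.1275);n=P(525,299,.1275);m=P(600,340,.11)
print(P(305,224,.1475),l1,l2,n,m)
for H in (P(305,224,.1475),np.array([.541,-.0755,0])): print([f(x-H).round(1) for x in (l1,l2,n,m)])
c=bot.camera("wrist");places(c,["spinner","hub_top","notch"])
E
```

```text
[ 0.54414351 -0.07139395  0.1475    ] [ 0.57338947 -0.08208122  0.1275    ] [ 0.58031173 -0.08422206  0.1275    ] [ 0.5839434  -0.08913142  0.1275    ] [ 0.60104757 -0.08909307  0.11      ]
[np.float64(-20.1), np.float64(-19.5), np.float64(-24.0), np.float64(-17.3)]
[np.float64(-11.5), np.float64(-12.5), np.float64(-17.6), np.float64(-12.8)]
spinner 0.73 [ 0.5043 -0.0648  0.1452]
hub_top 0.82 [ 0.5401 -0.0751  0.1468]
```

Call:
{"op": "carry_out", "data": {
  "increments": [2.4, 0, 0, 0, 0, 2.4, 0, 0, 0, 0, 2.4, 0, 0, 0, 0, 2.4, 0, 0, -1, 0, 2.4, 0, 0, -2, 0]
}}

```text
clock: 8.05
eef_pos: [0.5049, -0.069, 0.1429]
tool_rot: [0.09, 0.996, 0.0, -0.001]
ft_force: [0.5, -0.0, 0.4]
grip_width: 0.0243
grasp_force: 0.0
```

Call:
{"op": "carry_out", "data": {
  "increments": [0, 0, 0, -1.5, 0, 0, -1.8, 0, 0, 0, 0, -1.8, 0, 0, 0, 0, 0, 0, 0, 0, 0, 0, 0, 0, 0]
}}

```text
clock: 8.68
eef_pos: [0.5403, -0.0755, 0.1577]
tool_rot: [0.09, 0.996, 0.0, -0.0]
ft_force: [-0.5, -0.8, 0.8]
grip_width: -0.0004
grasp_force: 0.0
```

```bash
python3 - <<'E'
from h import *
o=bot.get_obs(); print(o["eef_pos"],o["ft_force"],o["grip_width"],o["clock"])
c=bot.camera("side"); print("side"); places(c,["spinner","hub_top","notch"])
c=bot.camera("wrist"); o=bot.get_obs(); w,t=cloud(c,o)
places(c,["spinner","hub_top","notch"])
for n,c in [("wrist",c),("scene",bot.camera("scene")),("side",bot.camera("side"))]:
    w,t=cloud(c,o); m=(c["range_z"]>0)&(abs(t[...,0])<14)&(abs(t[...,1])<25)&(w[...,2]>.155)&(t[...,2]>-60)
    W=t[m]; i=np.argsort(-W[:,2])[:80:10]; print(n,m.sum(),W[i].round(0).tolist(), w[m][i][:3].round(4).tolist())
E
```

```text
[ 0.54027224 -0.07548652  0.15774227] [-0.48446788 -0.78637378  0.76674633] -0.00035762114564056696 8.675
side
spinner 0.85 [ 0.5059 -0.0685  0.1472]
hub_top 0.77 [ 0.5428 -0.0757  0.1486]
notch 0.62 [ 0.5894 -0.0865  0.1206]
notch 0.39 [ 0.5389 -0.0764  0.1469]
spinner 0.83 [ 0.5106 -0.0646  0.1444]
hub_top 0.95 [ 0.5377 -0.0794  0.1504]
wrist 4374 [[10.0, -2.0, -24.0], [11.0, -6.0, -25.0], [11.0, -1.0, -25.0], [11.0, 4.0, -26.0], [11.0, -1.0, -26.0], [12.0, -3.0, -26.0], [11.0, -4.0, -26.0], [11.0, -4.0, -27.0]] [[0.5299, -0.0754, 0.1818], [0.5286, -0.0797, 0.1827], [0.5294, -0.0741, 0.1831]]
scene 124 [[-9.0, 8.0, -22.0], [-6.0, -10.0, -29.0], [-12.0, -0.0, -31.0], [-12.0, -0.0, -34.0], [-11.0, -0.0, -37.0], [3.0, 15.0, -39.0], [-6.0, -10.0, -42.0], [-9.0, 8.0, -46.0]] [[0.5511, -0.0696, 0.1795], [0.5451, -0.0867, 0.1868], [0.5526, -0.078, 0.1889]]
side 146 [[7.0, -5.0, -23.0], [9.0, -7.0, -27.0], [-5.0, -12.0, -31.0], [-10.0, -7.0, -33.0], [11.0, -7.0, -35.0], [4.0, -11.0, -37.0], [3.0, -14.0, -39.0], [11.0, -8.0, -40.0]] [[0.5326, -0.0793, 0.1806], [0.5302, -0.0805, 0.1849], [0.5434, -0.0881, 0.1886]]
```

Call:
{"op": "carry_out", "data": {
  "increments": [0, 0, 0, 1, 0, 0, 0, 0, 1, 0, 0, 0, 0, 0.5, 0, 0, 0, 0, 0.2, 0, 0, 0, 0, 0, 0]
}}

```text
clock: 9.8
eef_pos: [0.5409, -0.0756, 0.1306]
tool_rot: [0.09, 0.996, 0.0, -0.0]
ft_force: [-0.7, -0.1, -0.4]
grip_width: -0.0002
grasp_force: 0.0
```

Call:
{"op": "carry_out", "data": {
  "increments": [0, 0, 0, 0.2, 0, 0, 0, 0, 0.2, 0, 0, 0, 0, 0.2, 0, 0, 0, 0, 0.2, 0, 0, 0, 0, 0, 0]
}}

```text
clock: 10.42
eef_pos: [0.5411, -0.0756, 0.1233]
tool_rot: [0.09, 0.996, -0.0, 0.0]
ft_force: [-2.2, -0.2, 4.1]
grip_width: -0.0001
grasp_force: 2.2
```

Call:
{"op": "carry_out", "data": {
  "increments": [0, 0, 0, 0.15, 0, 0, 0, 0, 0.15, 0, 0, 0, 0, 0.15, 0, 0, 0, 0, 0.15, 0, 0, 0, 0, 0, 0]
}}

```text
clock: 11.05
eef_pos: [0.5412, -0.0757, 0.1179]
tool_rot: [0.09, 0.996, -0.0, 0.001]
ft_force: [-2.1, 0.9, 7.8]
grip_width: 0.0
grasp_force: 4.0
```

Call:
{"op": "carry_out", "data": {
  "increments": [0, 0, 0, 0.15, 0, 0, 0, 0, 0.15, 0, 0, 0, 0, 0.1, 0, 0, 0, 0, 0, 0, 0, 0, 0, 0, 0]
}}

```text
clock: 11.68
eef_pos: [0.5415, -0.0757, 0.1176]
tool_rot: [0.09, 0.996, -0.0, 0.002]
ft_force: [-9.1, 2.3, 26.3]
grip_width: 0.0004
grasp_force: 13.2
```

```bash
python3 - <<'E'
from h import *
c=bot.camera("side"); o=bot.get_obs(); places(c,["spinner","hub_top","notch"]); w,_=cloud(c,o)
def disc():
    d=np.hypot(w[...,0]-.541,w[...,1]+.0755); m=(d>.025)&(d<.046)&(w[...,2]<.135)&(w[...,2]>.1); print("disc z",np.median(w[m][:,2]))
    m=(d>.06)&(d<.075)&(w[...,2]<.135)&(w[...,2]>.1); print("panel z",np.median(w[m][:,2]))
disc()
c=bot.camera("wrist"); w,_=cloud(c,o); disc(); print(o["eef_pos"],o["ft_force"])
E
```

```text
spinner 0.77 [ 0.508  -0.0671  0.141 ]
hub_top 0.82 [ 0.5413 -0.073   0.1383]
notch 0.58 [ 0.5892 -0.0879  0.1095]
disc z 0.12023771025341601
panel z 0.11084175833976317
disc z 0.11917398542113888
panel z 0.10969394982642938
[ 0.54152971 -0.07567211  0.1175816 ] [-8.30197184  0.72683087 27.19222422]
```

Call:
{"op": "carry_out", "data": {
  "increments": [0, 0, 0, -0.5, 0, 0, 0, 0, -1, 0, 0, 0, 0, -2, 0, 0, 0, 0, -3, 0, 0, 0, 0, 0, 0]
}}

```text
clock: 12.55
eef_pos: [0.5428, -0.0759, 0.1799]
tool_rot: [0.09, 0.996, -0.0, 0.002]
ft_force: [1.2, -0.2, -1.1]
grip_width: -0.0
grasp_force: 0.0
```

```bash
python3 - <<'E'
from h import *
for n in ("side","wrist"):
    c=bot.camera(n); o=bot.get_obs(); places(c,["spinner","hub_top","notch"]); w,_=cloud(c,o)
    d=np.hypot(w[...,0]-.541,w[...,1]+.0755)
    for a,b in ((.025,.046),(.06,.075)):
        m=(d>a)&(d<b)&(w[...,2]<.135)&(w[...,2]>.1); print("z",np.median(w[m][:,2]))
    if n=="side": cv2.imwrite("pics/s5.png",cv2.resize(c["pixels"][226:286,275:355],None,fx=10,fy=10,interpolation=cv2.INTER_CUBIC))
print(o["eef_pos"],o["ft_force"])
E
```

```text
spinner 0.9 [ 0.5077 -0.0668  0.1401]
spinner 0.58 [ 0.6412 -0.203   0.    ]
hub_top 0.73 [ 0.5427 -0.0756  0.1392]
notch 0.6 [ 0.5884 -0.0859  0.1126]
z 0.12042672528505238
z 0.11083115921046971
spinner 0.96 [ 0.5101 -0.0627  0.1373]
hub_top 0.89 [ 0.5388 -0.0758  0.1406]
notch 0.88 [ 0.5875 -0.092   0.1115]
z 0.11929178732633558
z 0.10972107207487494
[ 0.5401366  -0.07549002  0.17629193] [-0.51264404  0.35528395  0.71212063]
```

View pics/s5.png

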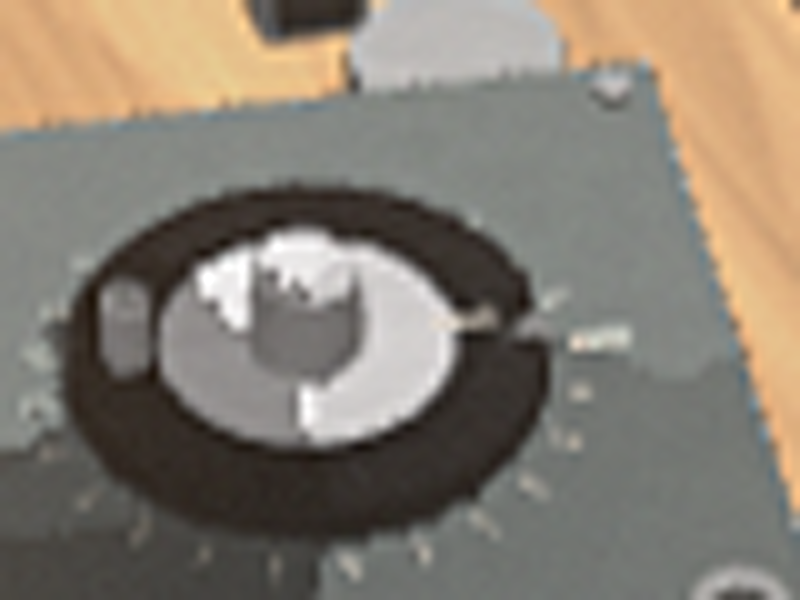

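The side view shows the dial seated. The notch at (525,328) is in line with the thick mark at (600,338), and the disc top is 9.6 mm above the panel, so it is home.

```bash
python3 -c "
from workcell import bot
print(bot.job_done())"
```

```text
the job is handed in; nothing more can be done
None
```

The notch is over the pin and the dial is pressed fully home (disc top 9.6 mm above the panel by depth camera, 9.5 mm when home), the arm is clear, no bystander was approached, and the job was handed in at about 13 s; the judge returned no verdict.

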